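# Put away the stack of glasses cases

### The arm

A 6-joint arm with a two-finger parallel gripper is mounted at the origin on the work surface. World frame = base frame: x ahead of the robot, y to its left, z up, the work surface at z = 0. Lengths are in m, angles in rad, forces in N, time in s.
With the tool pointing down it reaches from about 0.15 to 0.775 m from the base axis. Payload 6.1 kg.
Tool frame: the origin (TCP) lies on the centre line of the jaws, within the pads' length; the fingertips stand 11 mm ahead of it and the grasp point (between the pads) lies 8 mm behind it; z points along the fingers, y is the line along which they close (so a half turn about z gives the same grasp; the last joint's range is limited). The gripper opens to 85 mm and grips with 20 to 120 N. Pads are 22 mm wide; open, the fingers measure 114 mm over their backs; the gripper's body (76 mm by 85 mm) begins 54 mm behind the grasp point. The pads swing forward as they close: fully open they stand 13 mm farther back than shut.
Start: joints at [1.302, 0.126, -0.04, 1.405, 0, 1.571], TCP at [0.139, 0.506, 0.242] pointing down, gripper open.
Joint ranges: [-2.72, 2.72], [-0.95, 1.95], [-1.27, 1.35], [-1.78, 2.02], [-1.46, 1.47], [-3.14, 3.14]. Speed limits (rad/s): [2.39, 2.39, 3.01, 3.14, 3.14, 3.14].

### API

Orientations are given as a 3x3 rotation matrix whose columns are the frame's x, y, z axes.
In Python, from rig import bot gives the robot as it stands. The module is installed in compiled form; this text tells all that it offers.
- The arm moves only by the tool drive_tool, never from a script. Its argument "increments" is a list of rows, each a list of 7 numbers: the shift along the tool's x, y, z in units of 25 mm (1.0 is 25 mm), then the turn, a rotation vector about the tool's x, y, z in units of 6 degrees (1.0 is 6 degrees), then the gripper's target within -1 to 1 (shut at 1, half-way at 0, fully open at -1). In form: [[tx, ty, tz, wx, wy, wz, fingers], ...]. A call has 1 to 8 rows; each row is the pose to reach, as a shift and turn from the pose commanded when the call began, along the tool's axes at that moment; what a row does not reach only later rows make up. A row lasts 1/10 s, in which the tool goes at most 50 mm and 8.59 degrees, less where a joint would pass 70% of its speed; a pose out of reach is approached as far as the arm can. A call with a gripper value outside its range is refused whole. The fingers move at their own pace and stop on an object; "newtons" is the grip in N (left out, the last holds). Time passes only in rows, so rows that repeat a pose let the fingers close. It gives the time, the measured TCP pose, the force, the opening and the grip force at its end, in the units of the state.
- bot.get_state(): the state, without advancing time (a new reading comes with each control period).
- bot.camera(name): name is "scene" or "top"; returns a dict with "pixels" (384x512x3 uint8, blue, green, red), "range_z" (384x512 float32, m along the optical axis (not along the pixel's ray), 0 where there is no reading), "fx", "fy", "cx", "cy" (pixels), "k1" (the pictures are not rectified: a ray, as slopes to the right and down, at radius r is drawn at 1 + k1 r^2 times it, then the intrinsics apply), "T" (4x4, takes a point from camera to world coordinates). Camera axes: x right, y down, z forward; pixel columns grow to the right and rows downward; lengths in m; the calibration is good to about 2 mm. A picture is of the moment at which its call begins.
- bot.close_job(): hands the job in; it is judged then, once.
Trained networks look in a picture, given as the dict that the camera call returned (one of the last four; its "shot" number tells which), for a name from the list of things; names that differ only in an ending like _2 or _b are one class to them, and where a whole thing is asked for, a point or a joint stands for the part that bears it (a point fixed in the world has none). Each returns a list of dicts, best first, with "p" (0 to 1); they miss things now and then, are a little off and sometimes report something else, mostly with a low value. They report only what shows in the picture. A call takes as long as a camera call. They do not tell look-alikes from the thing itself.
- bot.boxes_of(picture, name): "position" ([x, y, z] in m, in world coordinates, good to about 4 mm: the middle of the surface that is visible of it).
- bot.regions_of(picture, name): "pixels" (384x512 bool, what is visible of it).
The state is a dict: "clock": time; "qpos": joint angles; "dq": joint speeds; "joint_efforts": joint torques, N m; "tcp_pos": TCP position; "orientation": TCP orientation; "force": force on the tool from outside, world axes, zero at the start; "ft_torque": the same for the moment, N m; "gripper_width": finger opening in m; "finger_force": force on a finger pad.
Only numpy, scipy, OpenCV 4.12 (cv2) and the standard library are available. Lean on these libraries where they do the work, as an engineer would, in place of code of your own. Each camera call takes 0.05 s, during which the arm holds its last target. There are 200 camera calls.

### The job

Take apart the stack of glasses cases on the console from the top down, one piece at a time, and put each piece straight away in its own place: the round tin in the round coaster, and each case lying flat in the wooden tray of its own size (smallest, middle, largest), fully down on the tray's floor. Set the pieces down rather than letting them drop, and keep the rest of the stack where it is until its turn comes. Leave the glass dome and the pink bowl where they stand.

Things in the scene. Friction and masses are not known exactly. Their poses are not given: they have to be found in the camera images.
- tin: round aluminium screw-lid tin, 46 mm across, 26 mm high, about 40 g, standing on top of the stack; origin at the centre of its underside, z up
- small_case: the smallest hard plastic glasses case, a closed clamshell with flat top and bottom and half-round ends, 96 mm long x 48 mm wide x 30 mm high, 60 g (varies by a third); lies on the middle case, under the tin; long axis (either way) = its x, short = its y, z up; origin at the centre of its underside; grasp it across its width, anywhere near the middle
- middle_case: the middle-sized hard plastic glasses case, a closed clamshell with flat top and bottom and half-round ends, 134 mm long x 54 mm wide x 36 mm high, 100 g (varies by a third); lies on the large case, under the small one; long axis (either way) = its x, short = its y, z up; origin at the centre of its underside; grasp it across its width, anywhere near the middle
- large_case: the largest hard plastic glasses case, a closed clamshell with flat top and bottom and half-round ends, 166 mm long x 64 mm wide x 46 mm high, 160 g (varies by a third); lies on the console top at the bottom of the stack (stacked pieces lie up to 5 mm and 0.15 rad askew of one another; whole stack 138 mm high); long axis (either way) = its x, short = its y, z up; origin at the centre of its underside; grasp it across its width, anywhere near the middle
- coaster: round wooden coaster with cork floor, fixed, 82 mm across outside, 74 mm inside, rim 10 mm above the console top, floor 4 mm thick, the tin's place; origin at the centre of its underside, on the console top
- small_tray: the smallest oblong wooden tray with cork floor, fixed, inside 118 x 70 mm, outside 126 x 78, rim 12 mm above the console top, walls 4 mm, floor 4 mm thick; the smallest case lies flat in it with 11 mm to spare on every side; long axis = its x; origin at the centre of its underside, on the console top
- middle_tray: the middle-sized oblong wooden tray with cork floor, fixed, inside 156 x 76 mm, outside 164 x 84, rim 12 mm above the console top, walls 4 mm, floor 4 mm thick; the middle-sized case lies flat in it with 11 mm to spare on every side; long axis = its x; origin at the centre of its underside, on the console top
- large_tray: the largest oblong wooden tray with cork floor, fixed, inside 188 x 86 mm, outside 196 x 94, rim 12 mm above the console top, walls 4 mm, floor 4 mm thick; the largest case lies flat in it with 11 mm to spare on every side; long axis = its x; origin at the centre of its underside, on the console top
- dome: bystander: small glass dome on a dark round wooden base 104 mm across, 129 mm high, loose, stands beyond the trays as seen from the robot; origin at the centre of its underside
- bowl: bystander: blush pink ceramic bowl, 150 mm across the rim, 55 mm high, loose, stands beyond the trays as seen from the robot (an 80 mm high candle jar stands in line with it and the dome; folded sunglasses, 46 mm high, and a flat keyring lie between the trays and the robot); origin at the centre of its underside
There are look-alikes about, which are no part of the job. Several things have the shape of the tin; the one meant has the colours described above.

How it is judged:
On the way, in this order (a step that is already met when the one before it is completed fails the run):
1. the tin stands in the coaster, let go (horizontal distance between tin and coaster below 0.016 m and z of tin in the frame of coaster between 0.001 and 0.007 m and angle between tin's own z axis and vertical below 0.1 rad and contact force between the fingers and tin below 0.05 N), for 0.2 s.
2. the smallest case lies flat in the smallest tray, let go (horizontal distance between small_case and small_tray below 0.02 m and z of small_case in the frame of small_tray between 0.001 and 0.007 m and angle between small_case's own z axis and vertical below 0.1 rad and contact force between the fingers and small_case below 0.05 N), for 0.2 s.
3. the middle case lies flat in the middle tray, let go (horizontal distance between middle_case and middle_tray below 0.02 m and z of middle_case in the frame of middle_tray between 0.001 and 0.007 m and angle between middle_case's own z axis and vertical below 0.1 rad and contact force between the fingers and middle_case below 0.05 N), for 0.2 s.
4. the largest case lies flat in the largest tray, let go (horizontal distance between large_case and large_tray below 0.02 m and z of large_case in the frame of large_tray between 0.001 and 0.007 m and angle between large_case's own z axis and vertical below 0.1 rad and contact force between the fingers and large_case below 0.05 N), for 0.2 s.
At the end, for the whole second after the job is handed in: The tin stands upright on the coaster's floor (within 16 mm of its centre) and the small, middle and large cases lie flat, right way up, on the floors of the small, middle and large trays (centres within 20 mm, undersides within 3 mm of the floor, tilt under 0.1 rad), all at rest (horizontal distance between tin and coaster below 0.016 m and z of tin in the frame of coaster between 0.001 and 0.007 m and angle between each of tin, small_case, middle_case, large_case's own z axis and vertical below 0.1 rad and linear speed of each of tin, small_case, middle_case, large_case below 0.02 m/s and angular speed of each of tin, small_case, middle_case, large_case below 0.2 rad/s and horizontal distance between small_case and small_tray below 0.02 m and z of small_case in the frame of small_tray between 0.001 and 0.007 m and horizontal distance between middle_case and middle_tray below 0.02 m and z of middle_case in the frame of middle_tray between 0.001 and 0.007 m and horizontal distance between large_case and large_tray below 0.02 m and z of large_case in the frame of large_tray between 0.001 and 0.007 m); the robot touches nothing.
It fails at once if a piece is let drop from more than about 3 cm (faster than 0.75 m/s while not held) ((linear speed of tin above 0.75 m/s and contact force between the fingers and tin below 0.05 N) or (linear speed of small_case above 0.75 m/s and contact force between the fingers and small_case below 0.05 N) or (linear speed of middle_case above 0.75 m/s and contact force between the fingers and middle_case below 0.05 N) or (linear speed of large_case above 0.75 m/s and contact force between the fingers and large_case below 0.05 N)).
It fails at once if the largest case is shifted more than 40 mm before the middle case is in its tray (distance of large_case from where it was at the start of the episode above 0.04 m and not (horizontal distance between middle_case and middle_tray below 0.02 m and z of middle_case in the frame of middle_tray between 0.001 and 0.007 m and angle between middle_case's own z axis and vertical below 0.1 rad)).
It fails at once if the middle case is shifted more than 40 mm before the smallest case is in its tray (distance of middle_case from where it was at the start of the episode above 0.04 m and not (horizontal distance between small_case and small_tray below 0.02 m and z of small_case in the frame of small_tray between 0.001 and 0.007 m and angle between small_case's own z axis and vertical below 0.1 rad)).
It fails at once if the smallest case is shifted more than 40 mm before the tin is in the coaster (distance of small_case from where it was at the start of the episode above 0.04 m and not (horizontal distance between tin and coaster below 0.016 m and z of tin in the frame of coaster between 0.001 and 0.007 m and angle between tin's own z axis and vertical below 0.1 rad)).
It fails at once if the glass dome or the bowl is shifted more than 30 mm or tipped (distance of any of dome, bowl from where it was at the start of the episode above 0.03 m or angle between any of dome, bowl's own z axis and vertical above 0.4 rad).
It also fails if it takes over 104 s, if anything falls off the work surface, if the arm or the gripper's body presses on something with over 40 N, if the wrist force passes 120 N, or if a joint passes its speed limit or range.

## Working session

There is one attempt and no reset: what is moved stays moved. The work goes in short steps, Python scripts to look and compute and a tool call to move; the robot and the scene stay as the last step left them, time stands still between calls to the robot, and variables do not carry over. Pictures are saved under pics/ and viewed, at most 14 in all, crops included, and the job is handed in when it is done.

Besides the shell and the picture viewer there is one more tool, called after ">>>" as name([rows], argument=value, ...), one row to a line, values as JSON. drive_tool: Moves the arm, as the interface text tells. Its arguments: {"type":"object","properties":{"increments":{"type":"array"},"newtons":{"type":"number"}},"required":["increments"]}

```bash
mkdir -p pics; cat > h.py <<'E'
import numpy as np, cv2
from rig import bot
def cloud(c):
    h,w=c['range_z'].shape
    u,v=np.meshgrid(np.arange(w),np.arange(h))
    K=np.array([[c['fx'],0,c['cx']],[0,c['fy'],c['cy']],[0,0,1.]])
    p=cv2.undistortPoints(np.stack([u,v],-1).reshape(-1,1,2).astype(float),K,np.array([c['k1'],0,0,0.])).reshape(h,w,2)
    z=c['range_z']
    P=np.stack([p[...,0]*z,p[...,1]*z,z],-1)
    return P@c['T'][:3,:3].T+c['T'][:3,3]
E
python3 - <<'E'
from h import *
s=bot.get_state();print(s)
for n in('scene','top'):
    c=bot.camera(n);cv2.imwrite(f'pics/{n}0.png',c['pixels']);np.save(n+'0.npy',cloud(c));print(n,c['T'].round(3).tolist(),c['fx'],c['k1'])
    for o in 'tin small_case middle_case large_case coaster small_tray middle_tray large_tray dome bowl'.split():
        print(o,[(round(d['p'],2),np.round(d['position'],3).tolist()) for d in bot.boxes_of(c,o)][:4])
E
```

```text
{'clock': 0.0, 'qpos': array([ 1.30199346e+00,  1.26387187e-01, -4.06110590e-02,  1.40541677e+00,
       -1.18629109e-05,  1.57080880e+00]), 'dq': array([-1.23993791e-03, -9.40108495e-04, -2.18069483e-05,  1.27898975e-03,
        1.01141305e-03,  6.45182649e-04]), 'joint_efforts': array([-1.10185618e-03, -4.35911357e+01,  3.52926028e+01,  1.72989228e-02,
       -2.69429074e-04,  1.64404128e-06]), 'tcp_pos': array([0.1393256, 0.5057619, 0.2415233]), 'orientation': array([[-9.64086212e-01,  2.65589159e-01, -4.18449223e-04],
       [ 2.65589488e-01,  9.64084944e-01, -1.56370718e-03],
       [-1.18830791e-05, -1.61868425e-03, -9.99998690e-01]]), 'force': array([-0.14729187, -1.19932626,  0.44062516]), 'ft_torque': array([ 0.00351458, -0.02004027,  0.0107536 ]), 'finger_force': 0.0, 'gripper_width': 0.08529708434290775}
scene [[-0.141, 0.672, -0.727, 1.312], [0.99, 0.081, -0.118, 0.068], [-0.02, -0.736, -0.676, 0.816], [0.0, 0.0, 0.0, 1.0]] 389.45817864689735 -0.08908650471371952
tin [(0.75, [0.523, -0.468, 0.024]), (0.69, [0.496, -0.349, 0.131]), (0.65, [0.441, -0.467, 0.026]), (0.57, [0
[... 554 characters left out ...]
1.111], [0.0, 0.0, 0.0, 1.0]] 375.85302096003466 -0.013314828805305759
tin [(0.86, [0.48, -0.352, 0.139]), (0.57, [0.52, -0.472, 0.028]), (0.52, [0.431, -0.477, 0.025])]
small_case [(0.57, [0.491, -0.345, 0.111]), (0.19, [0.708, 0.366, 0.026])]
middle_case [(0.66, [0.492, -0.335, 0.085]), (0.53, [0.492, -0.346, 0.11])]
large_case [(0.65, [0.495, -0.327, 0.045]), (0.36, [0.527, 0.186, 0.004])]
coaster [(0.6, [0.501, 0.0, 0.002])]
small_tray [(0.82, [0.527, 0.186, 0.002])]
middle_tray [(0.77, [0.466, 0.346, 0.005])]
large_tray [(0.82, [0.554, -0.165, 0.005]), (0.42, [0.688, -0.009, 0.094])]
dome [(0.73, [0.69, -0.009, 0.098]), (0.58, [0.522, 0.186, 0.003])]
bowl [(0.85, [0.705, 0.365, 0.028])]
```

View pics/scene0.png

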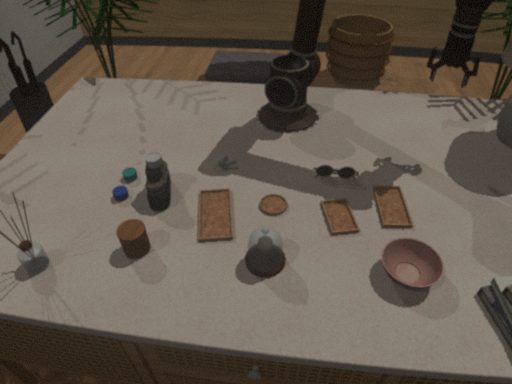

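View pics/top0.png

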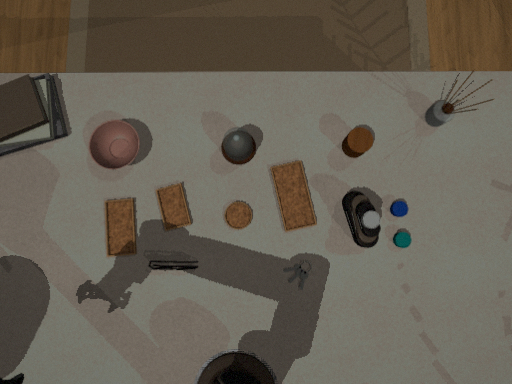

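The scene shows the stack at top-image (362,218) with the silver tin at (371,219). The blue and teal tins at (400,208) and (402,239) are look-alikes. The coaster is at (239,214), and the trays are large (294,195), small (174,205) and middle (121,226).

```bash
cat >> h.py <<'E'
from scipy.optimize import least_squares
D=dict(small_case=(.096,.048,.082,.112),middle_case=(.134,.054,.046,.082),large_case=(.166,.064,0,.046),tin=(.046,.046,.112,.138))
def sdf(p,xy,L,W):
    c,s=np.cos(p[2]),np.sin(p[2]);d=xy-p[:2]
    a=d@[c,s];b=d@[-s,c]
    a=np.maximum(abs(a)-(L-W)/2,0)
    return np.hypot(a,b)-W/2
def fitpiece(P,name,c0=None,z=None):
    L,W,z0,z1=D[name]
    if z: z0,z1=z
    P=P.reshape(-1,3);P=P[np.linalg.norm(P[:,:2]-c0[:2],axis=1)<L/2+.03]
    top=P[abs(P[:,2]-z1)<.004][:,:2]; side=P[(P[:,2]>z0+.006)&(P[:,2]<z1-.006)][:,:2]
    best=None
    for a in ([c0[2]] if len(c0)>2 else np.arange(0,np.pi,.3)):
        f=lambda p:np.r_[np.maximum(sdf(p,top,L,W),0)*2,sdf(p,side,L,W)]*1000
        r=least_squares(f,[c0[0],c0[1],a],loss='soft_l1',f_scale=2.)
        if best is None or r.cost<best.cost: best=r
    return best.x.round(4),round(best.cost/max(1,len(top)+len(side)),2),len(top),len(side)
def tray(c,P,name):
    m=bot.regions_of(c,name)[0]['pixels'];p=P[m];p=p[abs(p[:,2]-.006)<.012]
    (x,y),(w,h),a=cv2.minAreaRect((p[:,:2]*1000).astype(np.float32))
    return np.round([x,y],1),round(w,1),round(h,1),round(a,1)
E
python3 - <<'E'
from h import *
Ps=[]
for n in('scene','top'):
    c=bot.camera(n);P=cloud(c);Ps.append(P)
    for o in 'coaster small_tray middle_tray large_tray'.split(): print(n,o,*tray(c,P,o))
A=np.vstack([P.reshape(-1,3) for P in Ps])
for k,P in(('scene',Ps[0]),('top',Ps[1]),('both',A)):
    for o in D: print(k,o,*fitpiece(P,o,np.array([.485,-.345])))
for q,b in(('keys',(.33,-.2,.42,-.1)),('sun',(.3,.05,.42,.3)),('candle',(.6,-.4,.75,-.25)),('dome',(.6,-.08,.78,.08)),('bowl',(.58,.25,.8,.47))):
    m=A[(A[:,0]>b[0])&(A[:,1]>b[1])&(A[:,0]<b[2])&(A[:,1]<b[3])&(A[:,2]>.01)]
    print(q,m.min(0).round(3),m.max(0).round(3))
E
```

```text
scene coaster [499.9  -4.8] 79.6 80.8 36.8
scene small_tray [516.8 185.5] 147.1 80.0 15.2
scene middle_tray [455.5 345.4] 187.7 94.1 6.3
scene large_tray [0. 0.] 0.0 0.0 0.0
top coaster [501.2  -2.5] 77.7 78.8 27.1
top small_tray [526.7 190.1] 126.8 81.8 15.6
top middle_tray [466.1 343.8] 164.2 88.1 5.4
top large_tray [ 561.9 -164.5] 198.3 94.0 13.1
scene small_case [ 0.4835 -0.3576  3.4046] 0.49 143 94
scene middle_case [ 0.4858 -0.3535  0.1868] 0.42 179 154
scene large_case [ 0.4864 -0.3551  3.4302] 7.86 170 248
scene tin [ 0.4827 -0.3548  6.1504] 0.51 145 55
top small_case [ 0.4875 -0.3574  0.2593] 0.17 276 71
top middle_case [ 0.4904 -0.3537  0.1911] 0.12 280 117
top large_case [ 0.4902 -0.3559  3.4378] 8.11 220 184
top tin [  0.4846  -0.3552 -80.0048] 0.03 235 15
both small_case [ 0.4845 -0.3579  3.4254] 0.42 419 165
both middle_case [ 0.4866 -0.3541  0.206 ] 0.42 459 271
both large_case [ 0.4872 -0.3563  3.4518] 8.13 390 432
both tin [ 0.4833 -0.355  12.9221] 0.3 380 70
keys [ 0.332 -0.198  0.01 ] [ 0.364 -0.182  0.012]
sun [0.341 0.107 0.01 ] [0.419 0.299 0.049]
candle [ 0.669 -0.386  0.01 ] [ 0.746 -0.312  0.086]
dome [ 0.655 -0.056  0.01 ] [0.757 0.048 0.134]
bowl [0.628 0.281 0.01 ] [0.777 0.429 0.059]
```

```bash
cat >> h.py <<'E'
from scipy.spatial.transform import Rotation as Ro
def goto(x,y,z,yaw):
    """increments to TCP (x,y,z), tool down, tool-y at yaw"""
    s=bot.get_state();R=s['orientation']
    Y=np.array([np.cos(yaw),np.sin(yaw),0]);Z=np.array([0,0,-1.]);T=np.c_[np.cross(Y,Z),Y,Z]
    print('t',round(s['clock'],2),'tcp',s['tcp_pos'].round(4),'j',s['qpos'].round(2),'w',round(s['gripper_width'],4),'F',s['force'].round(1),
     '\n inc',(R.T@(np.array([x,y,z])-s['tcp_pos'])/.025).round(2),(Ro.from_matrix(R.T@T).as_rotvec()/np.radians(6)).round(2))
E
python3 - <<'E'
from h import *
goto(.31,.08,.25,1.84);goto(.484,-.355,.2,1.84)
E
```

```text
t 1.6 tcp [0.1394 0.5062 0.2423] j [ 1.3   0.13 -0.04  1.41 -0.    1.57] w 0.0852 F [-0.5 -0.4 -0.4] 
 inc [-11.1  -14.62  -0.31] [ 0.    0.   -5.14]
t 1.6 tcp [0.1394 0.5062 0.2423] j [ 1.3   0.13 -0.04  1.41 -0.    1.57] w 0.0852 F [-0.5 -0.4 -0.4] 
 inc [-22.44 -29.55   1.69] [ 0.    0.   -5.14]
```

>>> drive_tool([
  [-2,-1.5,0,0,0,-1,-1],
  [-4,-3.5,0,0,0,-2,-1],
])

```text
clock: 1.8
tcp_pos: [0.196, 0.4235, 0.2417]
orientation: [[-0.999, 0.052, 0.0], [0.052, 0.999, -0.001], [-0.0, -0.001, -1.0]]
force: [0.8, -1.2, 0.8]
gripper_width: 0.0854
finger_force: 0.0
```

```bash
python3 -c "
from h import *
goto(.484,-.355,.2,1.84);goto(.33,.05,.24,1.84)"
```

```text
t 1.8 tcp [0.196  0.4235 0.2417] j [ 1.14  0.02 -0.16  1.4  -0.    1.19] w 0.0854 F [ 0.8 -1.2  0.8] 
 inc [-13.14 -30.49   1.69] [-0.01  0.   -3.07]
t 1.8 tcp [0.196  0.4235 0.2417] j [ 1.14  0.02 -0.16  1.4  -0.    1.19] w 0.0854 F [ 0.8 -1.2  0.8] 
 inc [ -6.14 -14.64   0.08] [-0.01  0.   -3.07]
```

>>> drive_tool([
  [-0.75,-1.8,0,0,0,-0.4,-1],
  [-1.5,-3.6,0,0,0,-0.8,-1],
  [-2.25,-5.4,0,0,0,-1.2,-1],
  [-3,-7.2,0,0,0,-1.6,-1],
  [-3.75,-9,0,0,0,-2,-1],
  [-4.5,-10.8,0,0,0,-2.4,-1],
  [-5.25,-12.6,0,0,0,-2.8,-1],
  [-6,-14.4,0,0,0,-3.07,-1],
])

```text
clock: 2.6
tcp_pos: [0.3241, 0.0535, 0.2427]
orientation: [[-0.965, -0.261, 0.002], [-0.261, 0.965, 0.0], [-0.002, -0.0, -1.0]]
force: [1.6, 0.6, -0.1]
gripper_width: 0.0855
finger_force: 0.0
```

```bash
python3 -c "
from h import *
goto(.484,-.355,.2,1.84)"
```

```text
t 2.6 tcp [0.3241 0.0535 0.2427] j [ 0.16 -0.25 -0.39  1.43  0.   -0.1 ] w 0.0855 F [ 1.6  0.6 -0.1] 
 inc [ -1.91 -17.44   1.71] [-0.    0.02 -0.05]
```

>>> drive_tool([
  [-0.2,-1.95,0,0,0,0,-1],
  [-0.4,-3.9,0,0,0,0,-1],
  [-0.6,-5.85,0,0,0,0,-1],
  [-0.8,-7.8,0,0,0,0,-1],
  [-1.0,-9.75,0,0,0,0,-1],
  [-1.3,-11.7,0,0,0,0,-1],
  [-1.5,-13.6,0,0,0,0,-1],
  [-1.7,-15.5,0,0,0,0,-1],
])

```text
clock: 3.4
tcp_pos: [0.4658, -0.31, 0.2422]
orientation: [[-0.966, -0.259, 0.0], [-0.259, 0.966, 0.0], [-0.0, -0.0, -1.0]]
force: [0.1, 0.9, 0.1]
gripper_width: 0.0854
finger_force: 0.0
```

>>> drive_tool([
  [-0.2,-1.2,0.8,0,0,0,-1],
  [-0.2,-1.9,1.3,0,0,0,-1],
  [-0.2,-1.9,1.3,0,0,0,-1],
  [-0.2,-1.9,1.3,0,0,0,-1],
])

```text
clock: 3.8
tcp_pos: [0.482, -0.3517, 0.2095]
orientation: [[-0.966, -0.259, -0.001], [-0.259, 0.966, 0.001], [0.001, 0.002, -1.0]]
force: [-0.3, -0.1, 0.6]
gripper_width: 0.0856
finger_force: 0.0
```

```bash
python3 -c "
from h import *
goto(.484,-.355,.133,1.84)"
```

```text
t 3.8 tcp [ 0.482  -0.3517  0.2095] j [-0.63  0.27  0.06  1.37  0.   -0.89] w 0.0856 F [-0.3 -0.1  0.6] 
 inc [-0.05 -0.15  3.06] [ 0.02 -0.01 -0.07]
```

>>> drive_tool([
  [0,-0.15,1.0,0,0,0,-1],
  [0,-0.15,2.0,0,0,0,-1],
  [0,-0.15,2.6,0,0,0,-1],
  [0,-0.15,3.05,0,0,0,-1],
  [0,-0.15,3.05,0,0,0,-1],
], newtons=25)

```text
clock: 4.3
tcp_pos: [0.4831, -0.3546, 0.1333]
orientation: [[-0.966, -0.26, -0.001], [-0.26, 0.966, 0.001], [0.001, 0.001, -1.0]]
force: [0.3, -0.1, -0.5]
gripper_width: 0.0857
finger_force: 0.0
```

>>> drive_tool([
  [0,0,0,0,0,0,0],
  [0,0,0,0,0,0,0.3],
  [0,0,0,0,0,0,0.5],
  [0,0,0,0,0,0,0.7],
  [0,0,0,0,0,0,0.7],
  [0,0,0,0,0,0,0.7],
], newtons=25)

```text
clock: 4.9
tcp_pos: [0.4841, -0.3563, 0.135]
orientation: [[-0.966, -0.259, 0.002], [-0.259, 0.966, -0.001], [-0.002, -0.001, -1.0]]
force: [-0.4, 1.0, 6.1]
gripper_width: 0.0448
finger_force: 25.3
```

```bash
python3 -c "
from h import *
goto(.484,-.355,.133,1.84)
c=bot.camera('scene');cv2.imwrite('pics/s1.png',cv2.resize(c['pixels'][100:260,60:260],None,fx=3,fy=3))"
```

```text
t 4.9 tcp [ 0.4841 -0.3563  0.135 ] j [-0.63  0.29 -0.08  1.21  0.   -0.9 ] w 0.0448 F [-0.4  1.   6.1] 
 inc [-0.01  0.05  0.08] [-0.01  0.01 -0.07]
```

View pics/s1.png

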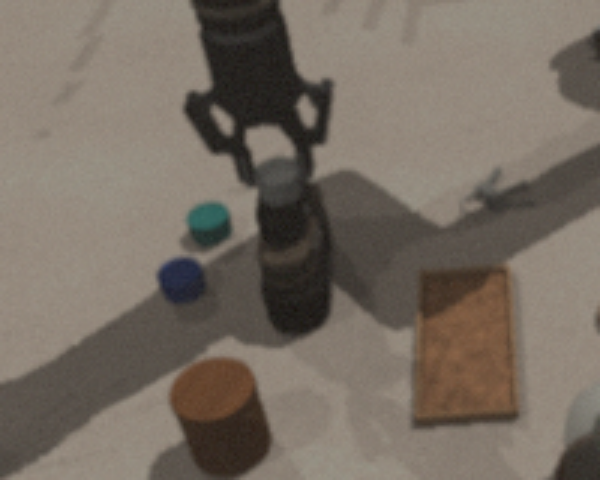

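The picture shows the silver tin between the fingers at crop (280,180), with the rest of the stack in place below it. Lifting.

>>> drive_tool([
  [0,0,-0.3,0,0,0,0.7],
  [0,0,-0.8,0,0,0,0.7],
  [0,0,-1.6,0,0,0,0.7],
  [0,0,-2.4,0,0,0,0.7],
  [0,0,-2.4,0,0,0,0.7],
])

```text
clock: 5.45
tcp_pos: [0.4848, -0.3571, 0.1973]
orientation: [[-0.966, -0.259, 0.004], [-0.259, 0.966, -0.003], [-0.003, -0.004, -1.0]]
force: [0.8, 0.2, -0.7]
gripper_width: 0.0445
finger_force: 25.6
```

```bash
python3 - <<'E'
from h import *
goto(.5005,-.0035,.16,1.84)
for n in('scene','top'):
    c=bot.camera(n);P=cloud(c).reshape(-1,3)
    q=P[np.linalg.norm(P[:,:2]-[.484,-.355],axis=1)<.03]
    q=q[(q[:,2]>.13)&(q[:,2]<.2)];print(n,len(q),np.percentile(q[:,2],[1,5,50,95]) if len(q) else '')
    for o,b in (('small_case',.27),('middle_case',.195)):print(o,*fitpiece(P,o,np.array([.486,-.355,b])))
    P=cloud(c)
    for o in ('small_tray','middle_tray','large_tray','coaster'):
        d=bot.regions_of(c,o)
        if not d: continue
        p=P[d[0]['pixels']];p=p[(abs(p[:,2]-.006)<.012)][:,:2];m=p.mean(0);u,s,v=np.linalg.svd(p-m,full_matrices=False)
        a=np.arctan2(v[0,1]*np.sign(v[0,0]),abs(v[0,0]));t=(p-m)@v.T;lo,hi=np.percentile(t,[1,99],axis=0)
        print(o,(m+(lo+hi)/2@v).round(4),'ang',a.round(3),(hi-lo).round(3))
E
```

```text
t 5.45 tcp [ 0.4848 -0.3571  0.1973] j [-0.63  0.27  0.04  1.33 -0.   -0.9 ] w 0.0445 F [ 0.8  0.2 -0.7] 
 inc [-4.27 13.5   1.45] [-0.04  0.03 -0.07]
scene 155 [0.17541376 0.17739103 0.19248623 0.19963841]
small_case [ 0.4831 -0.3577  0.2613] 0.21 290 86
middle_case [ 0.486  -0.3535  0.1912] 0.34 189 154
small_tray [0.518 0.186] ang 0.243 [0.14  0.079]
middle_tray [0.4643 0.3442] ang 0.072 [0.165 0.091]
large_tray [ 0.5582 -0.1669] ang 0.223 [0.195 0.091]
coaster [ 0.4945 -0.006 ] ang 0.22 [0.09  0.078]
top 39 [0.17288251 0.1758734  0.19282489 0.1962003 ]
small_case [ 0.4868 -0.3575  0.2851] 0.06 280 64
middle_case [ 0.4903 -0.3537  0.1928] 0.15 284 119
small_tray [0.5273 0.1884] ang 0.283 [0.123 0.076]
middle_tray [0.4655 0.3466] ang 0.085 [0.164 0.091]
large_tray [ 0.56  -0.165] ang 0.225 [0.192 0.093]
coaster [ 0.5019 -0.0046] ang 0.763 [0.075 0.073]
```

>>> drive_tool([
  [-0.3,1.0,0,0,0,0,0.7],
  [-0.85,2.7,0,0,0,0,0.7],
  [-1.45,4.5,0,0,0,0,0.7],
  [-2.0,6.3,0,0,0,0,0.7],
  [-2.55,8.1,0,0,0,0,0.7],
  [-3.1,9.9,0,0,0,0,0.7],
  [-3.7,11.7,0,0,0,0,0.7],
  [-4.27,13.5,0,0,0,0,0.7],
])

```text
clock: 6.75
tcp_pos: [0.499, -0.0006, 0.1936]
orientation: [[-0.966, -0.259, 0.0], [-0.259, 0.966, 0.0], [-0.0, -0.0, -1.0]]
force: [0.2, -0.1, -0.6]
gripper_width: 0.0451
finger_force: 25.7
```

>>> drive_tool([
  [0,0,1.3,0,0,0,0.7],
  [0,0,2.6,0,0,0,0.7],
  [0,0,3.9,0,0,0,0.7],
  [0,0,5.0,0,0,0,0.7],
  [0,0,5.6,0,0,0,0.7],
  [0,0,5.6,0,0,0,0.7],
])

```text
clock: 7.35
tcp_pos: [0.4973, -0.0024, 0.0512]
orientation: [[-0.966, -0.259, -0.005], [-0.259, 0.966, 0.0], [0.004, 0.001, -1.0]]
force: [-0.1, -0.0, 0.1]
gripper_width: 0.0449
finger_force: 25.8
```

```bash
python3 -c "
from h import *
goto(.5005,-.0035,.0265,1.84)
c=bot.camera('top');cv2.imwrite('pics/t2.png',cv2.resize(c['pixels'][160:260,180:300],None,fx=4,fy=4))
c=bot.camera('scene');cv2.imwrite('pics/s2.png',cv2.resize(c['pixels'][130:280,210:350],None,fx=4,fy=4))"
```

```text
t 7.35 tcp [ 0.4973 -0.0024  0.0512] j [-0.    0.15 -0.44  0.99 -0.   -0.27] w 0.0449 F [-0.1 -0.   0.1] 
 inc [-0.12 -0.08  0.99] [ 0.01 -0.04 -0.07]
```

View pics/s2.png

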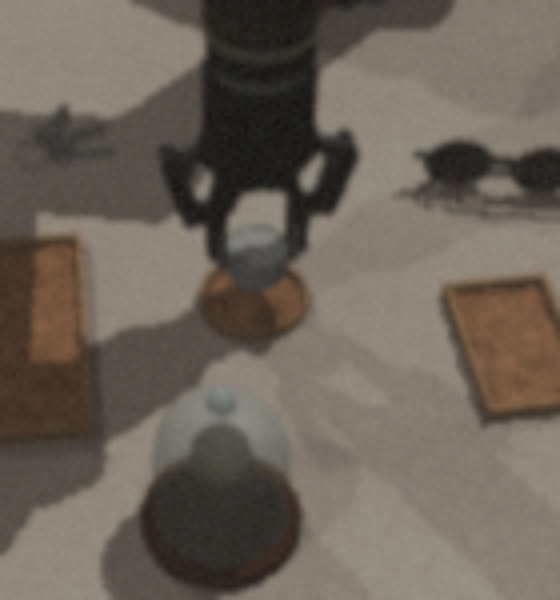

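The tin hangs above the coaster, about in line with its centre at crop (255,300). Lowering it slowly.

>>> drive_tool([
  [-0.1,0,0.5,0,0,0,0.7],
  [-0.1,0,0.8,0,0,0,0.7],
  [-0.1,0,0.92,0,0,0,0.7],
  [-0.1,0,0.98,0,0,0,0.7],
  [-0.1,0,0.98,0,0,0,0.7],
])

```text
clock: 7.95
tcp_pos: [0.5015, -0.0018, 0.0289]
orientation: [[-0.966, -0.259, -0.0], [-0.259, 0.966, -0.0], [0.0, 0.0, -1.0]]
force: [-0.6, -0.2, -0.8]
gripper_width: 0.0448
finger_force: 25.8
```

>>> drive_tool([
  [0,0,0.06,0,0,0,0.7],
  [0,0,0.1,0,0,0,0.7],
  [0,0,0.13,0,0,0,0.7],
  [0,0,0.13,0,0,0,0.7],
])

```text
clock: 8.35
tcp_pos: [0.5019, -0.0018, 0.0269]
orientation: [[-0.966, -0.259, 0.001], [-0.259, 0.966, -0.0], [-0.001, -0.0, -1.0]]
force: [-3.6, 0.1, 8.2]
gripper_width: 0.0448
finger_force: 26.5
```

>>> drive_tool([
  [0,0,0,0,0,0,0],
  [0,0,0,0,0,0,-0.5],
  [0,0,0,0,0,0,-1],
  [0,0,0,0,0,0,-1],
  [0,0,-0.8,0,0,0,-1],
  [0,0,-2.4,0,0,0,-1],
  [0,0,-4.2,0,0,0,-1],
  [0,0,-6.2,0,0,0,-1],
])

```text
clock: 9.15
tcp_pos: [0.5008, -0.0018, 0.1815]
orientation: [[-0.966, -0.259, -0.002], [-0.259, 0.966, -0.0], [0.002, 0.0, -1.0]]
force: [1.2, 0.4, 0.7]
gripper_width: 0.0855
finger_force: 0.0
```

```bash
python3 - <<'E'
from h import *
goto(.485,-.3575,.2,1.84)
for n in('scene','top'):
    c=bot.camera(n)
    print(n,*fitpiece(cloud(c),'tin',np.array([.5,-.003,0]),(.004,.030)),*tray(c,cloud(c),'coaster'))
    print([(round(d['p'],2),np.round(d['position'],3).tolist()) for d in bot.boxes_of(c,'tin')][:4])
E
```

```text
t 9.15 tcp [ 0.5008 -0.0018  0.1815] j [-0.    0.09 -0.21  1.27 -0.   -0.27] w 0.0855 F [1.2 0.4 0.7] 
 inc [  4.3  -13.58  -0.74] [ 0.   -0.02 -0.07]
scene [ 0.5    -0.0035  2.5   ] 7.4 150 120 [506.1  -4.6] 77.6 69.0 88.0
[(0.72, [0.442, -0.468, 0.026]), (0.7, [0.524, -0.469, 0.024]), (0.57, [0.514, -0.001, 0.026])]
top [ 0.4964 -0.0187  0.1356] 0.67 0 9 [ 466.6 -335. ] 149.4 27.6 29.4
[(0.56, [0.427, -0.476, 0.024]), (0.51, [0.52, -0.473, 0.024])]
```

>>> drive_tool([
  [0.5,-1.6,0,0,0,0,-1],
  [1.05,-3.3,0,0,0,0,-1],
  [1.6,-5.0,0,0,0,0,-1],
  [2.15,-6.8,0,0,0,0,-1],
  [2.7,-8.6,0,0,0,0,-1],
  [3.3,-10.4,0,0,0,0,-1],
  [3.8,-12.2,0,0,0,0,-1],
  [4.3,-13.6,0,0,0,0,-1],
])

```text
clock: 10.25
tcp_pos: [0.4848, -0.3601, 0.1783]
orientation: [[-0.966, -0.258, -0.003], [-0.258, 0.966, 0.002], [0.002, 0.003, -1.0]]
force: [-0.2, 0.0, 0.2]
gripper_width: 0.0856
finger_force: 0.0
```

>>> drive_tool([
  [0,0,0.8,0,0,-0.1,-1],
  [0,0,0.8,0,0,-0.1,-1],
  [0,0,0.8,0,0,-0.1,-1],
])

```text
clock: 10.55
tcp_pos: [0.485, -0.3571, 0.1591]
orientation: [[-0.963, -0.269, -0.003], [-0.269, 0.963, 0.003], [0.002, 0.003, -1.0]]
force: [-0.8, 0.3, 0.8]
gripper_width: 0.0854
finger_force: 0.0
```

```bash
python3 -c "
from h import *
goto(.485,-.3575,.104,1.843)
for n in ('scene',):
    P=cloud(bot.camera(n))
    for o,b in (('small_case',.27),('middle_case',.195)):print(o,*fitpiece(P,o,np.array([.486,-.355,b])))"
```

```text
t 10.55 tcp [ 0.485  -0.3571  0.1591] j [-0.63  0.29 -0.02  1.27  0.   -0.91] w 0.0854 F [-0.8  0.3  0.8] 
 inc [-0.   -0.02  2.2 ] [ 0.03 -0.02  0.  ]
small_case [ 0.4835 -0.3574  0.2744] 0.33 300 90
middle_case [ 0.4861 -0.3534  0.1945] 0.51 184 155
```

>>> drive_tool([
  [0,0,0.9,0,0,0,-1],
  [0,0,1.7,0,0,0,-1],
  [0,0,2.1,0,0,0,-1],
  [0,0,2.2,0,0,0,-1],
  [0,0,2.2,0,0,0,-1],
], newtons=30)

```text
clock: 11.1
tcp_pos: [0.4862, -0.3576, 0.1063]
orientation: [[-0.963, -0.27, 0.0], [-0.27, 0.963, -0.0], [-0.0, -0.0, -1.0]]
force: [-0.0, -1.3, 0.1]
gripper_width: 0.0853
finger_force: 0.0
```

>>> drive_tool([
  [0,0,0,0,0,0,0],
  [0,0,0,0,0,0,0.3],
  [0,0,0,0,0,0,0.5],
  [0,0,0,0,0,0,0.7],
  [0,0,0,0,0,0,0.7],
  [0,0,0,0,0,0,0.7],
], newtons=30)

```text
clock: 11.7
tcp_pos: [0.4863, -0.3583, 0.1068]
orientation: [[-0.963, -0.269, 0.001], [-0.269, 0.963, -0.001], [-0.001, -0.001, -1.0]]
force: [-0.0, 0.2, 5.5]
gripper_width: 0.0476
finger_force: 32.3
```

>>> drive_tool([
  [0,0,-0.3,0,0,0,0.7],
  [0,0,-0.8,0,0,0,0.7],
  [0,0,-1.6,0,0,0,0.7],
  [0,0,-2.4,0,0,0,0.7],
  [0,0,-2.4,0,0,0,0.7],
])

```text
clock: 12.2
tcp_pos: [0.4872, -0.359, 0.1694]
orientation: [[-0.963, -0.269, 0.004], [-0.269, 0.963, -0.003], [-0.003, -0.004, -1.0]]
force: [0.3, -0.3, -1.1]
gripper_width: 0.0476
finger_force: 31.6
```

```bash
python3 -c "
from h import *
goto(.526,.1885,.165,1.85)
for n in ('scene','top'):
    c=bot.camera(n);P=cloud(c)
    for o,b in (('middle_case',.195),('large_case',.3)):print(o,*fitpiece(P,o,np.array([.486,-.355,b])))
    if n=='scene': cv2.imwrite('pics/s3.png',cv2.resize(c['pixels'][100:260,60:260],None,fx=3,fy=3))"
```

```text
t 12.2 tcp [ 0.4872 -0.359   0.1694] j [-0.64  0.28 -0.01  1.28 -0.   -0.91] w 0.0476 F [ 0.3 -0.3 -1.1] 
 inc [-7.39 20.67  0.11] [-0.04  0.03 -0.06]
middle_case [ 0.486  -0.3534  0.1922] 0.25 440 153
large_case [ 0.5136 -0.3857  1.1753] 13.79 166 303
middle_case [ 0.49   -0.3538  0.2021] 0.07 433 113
large_case [ 0.4891 -0.356   0.3061] 3.79 226 175
```

View pics/s3.png

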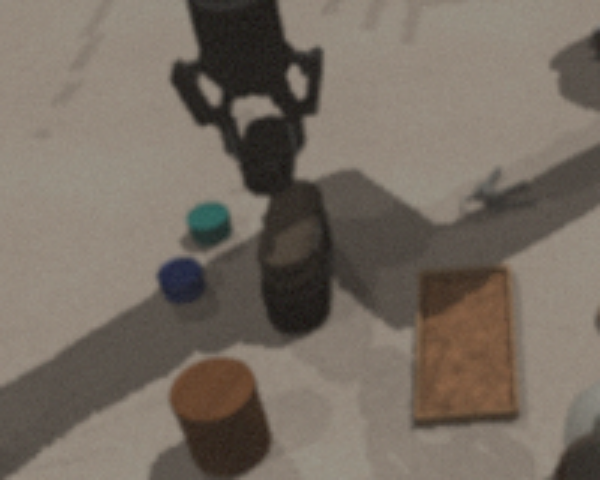

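The small case hangs level in the jaws at crop (268,155), and the middle case is undisturbed. Carrying it over.

>>> drive_tool([
  [-0.35,1.0,0,0,0,0,0.7],
  [-0.95,2.7,0,0,0,0,0.7],
  [-1.55,4.4,0,0,0,0,0.7],
  [-2.15,6.1,0,0,0,0,0.7],
  [-2.75,7.8,0,0,0,0,0.7],
  [-3.35,9.5,0,0,0,0,0.7],
  [-3.95,11.2,0,0,0,0,0.7],
  [-4.6,12.9,0,0,0,0,0.7],
])

```text
clock: 13.1
tcp_pos: [0.5089, -0.0147, 0.1645]
orientation: [[-0.963, -0.269, -0.002], [-0.269, 0.963, -0.0], [0.002, 0.0, -1.0]]
force: [0.0, -0.1, -1.1]
gripper_width: 0.0476
finger_force: 31.6
```

>>> drive_tool([
  [-0.6,1.7,0,0,0,0,0.7],
  [-1.2,3.4,0,0,0,0,0.7],
  [-1.8,5.1,0,0,0,0,0.7],
  [-2.3,6.5,0,0,0,0,0.7],
  [-2.7,7.5,0,0,0,0,0.7],
  [-2.75,7.75,0,0,0,0,0.7],
  [-2.75,7.75,0,0,0,0,0.7],
])

```text
clock: 13.8
tcp_pos: [0.5231, 0.1891, 0.1645]
orientation: [[-0.963, -0.271, -0.002], [-0.271, 0.963, -0.001], [0.002, -0.0, -1.0]]
force: [0.2, -0.8, 0.2]
gripper_width: 0.0473
finger_force: 31.6
```

```bash
python3 -c "
from h import *
goto(.526,.1885,.055,1.85)
c=bot.camera('top');print(*tray(c,cloud(c),'small_tray'));print(*fitpiece(cloud(c),'tin',np.array([.5,-.003,0]),(.004,.030)))"
```

```text
t 13.8 tcp [0.5231 0.1891 0.1645] j [ 0.35  0.2  -0.13  1.25 -0.    0.07] w 0.0473 F [ 0.2 -0.8  0.2] 
 inc [-0.11 -0.05  4.38] [-0.   -0.02 -0.05]
[527.  187.3] 125.1 76.7 14.9
[ 0.5042 -0.0018 -0.4993] 5.19 184 46
```

>>> drive_tool([
  [-0.1,0,1.4,0,0,0,0.7],
  [-0.1,0,2.8,0,0,0,0.7],
  [-0.1,0,4.0,0,0,0,0.7],
  [-0.1,0,4.8,0,0,0,0.7],
  [-0.1,0,5.1,0,0,0,0.7],
  [-0.1,0,5.1,0,0,0,0.7],
  [-0.1,0,5.1,0,0,0,0.7],
])

```text
clock: 14.6
tcp_pos: [0.527, 0.1889, 0.0394]
orientation: [[-0.963, -0.268, 0.001], [-0.268, 0.963, 0.0], [-0.001, 0.0, -1.0]]
force: [0.9, 0.1, 0.2]
gripper_width: 0.0471
finger_force: 31.6
```

>>> drive_tool([
  [0,0,0.1,0,0,0,0.7],
  [0,0,0.2,0,0,0,0.7],
  [0,0,0.25,0,0,0,0.7],
  [0,0,0.25,0,0,0,0.7],
])

```text
clock: 15.0
tcp_pos: [0.5262, 0.1894, 0.0321]
orientation: [[-0.963, -0.269, -0.0], [-0.269, 0.963, -0.0], [0.0, 0.0, -1.0]]
force: [-0.3, 0.4, -1.0]
gripper_width: 0.0473
finger_force: 31.6
```

>>> drive_tool([
  [0,0,0.06,0,0,0,0.7],
  [0,0,0.12,0,0,0,0.7],
  [0,0,0.15,0,0,0,0.7],
  [0,0,0.15,0,0,0,0.7],
])

```text
clock: 15.4
tcp_pos: [0.5263, 0.1894, 0.0288]
orientation: [[-0.963, -0.269, 0.0], [-0.269, 0.963, 0.0], [-0.0, 0.0, -1.0]]
force: [-2.2, 0.0, 4.9]
gripper_width: 0.0469
finger_force: 32.1
```

>>> drive_tool([
  [0,0,0,0,0,0,0],
  [0,0,0,0,0,0,-0.5],
  [0,0,0,0,0,0,-1],
  [0,0,0,0,0,0,-1],
  [0,0,-0.8,0,0,0,-1],
  [0,0,-2.4,0,0,0,-1],
  [0,0,-4.2,0,0,0,-1],
  [0,0,-5.5,0,0,0,-1],
])

```text
clock: 16.2
tcp_pos: [0.5267, 0.1894, 0.1684]
orientation: [[-0.963, -0.269, 0.002], [-0.269, 0.963, 0.001], [-0.002, 0.0, -1.0]]
force: [0.2, -0.7, -0.3]
gripper_width: 0.0852
finger_force: 0.0
```

```bash
python3 - <<'E'
from h import *
goto(.4875,-.3537,.165,1.77)
for n in('scene','top'):
    P=cloud(bot.camera(n))
    print(n,*fitpiece(P,'small_case',np.array([.526,.188,.27]),(.004,.034)))
    print('mid',*fitpiece(P,'middle_case',np.array([.487,-.355,.195])))
E
```

```text
t 16.2 tcp [0.5267 0.1894 0.1684] j [ 0.35  0.2  -0.11  1.26 -0.    0.07] w 0.0852 F [ 0.2 -0.7 -0.3] 
 inc [  7.36 -20.5    0.12] [0.   0.02 0.7 ]
scene [0.5248 0.189  0.3106] 9.56 357 301
mid [ 0.4861 -0.3534  0.1927] 0.22 457 154
top [0.5137 0.1874 0.1247] 6.61 296 152
mid [ 0.4899 -0.3537  0.1975] 0.09 769 114
```

>>> drive_tool([
  [0.4,-1.2,0,0,0,0,-1],
  [1.0,-2.9,0,0,0,0.1,-1],
  [1.6,-4.6,0,0,0,0.2,-1],
  [2.25,-6.3,0,0,0,0.3,-1],
  [2.85,-8.0,0,0,0,0.4,-1],
  [3.5,-9.7,0,0,0,0.5,-1],
  [4.1,-11.4,0,0,0,0.6,-1],
  [4.7,-13.1,0,0,0,0.7,-1],
])

```text
clock: 17.1
tcp_pos: [0.5006, -0.1595, 0.1649]
orientation: [[-0.98, -0.198, -0.001], [-0.198, 0.98, 0.0], [0.001, 0.0, -1.0]]
force: [0.2, 0.5, -1.1]
gripper_width: 0.0853
finger_force: 0.0
```

```bash
python3 -c "
from h import *
goto(.4875,-.3537,.12,1.766)"
```

```text
t 17.1 tcp [ 0.5006 -0.1595  0.1649] j [-0.31  0.14 -0.19  1.24  0.   -0.51] w 0.0853 F [ 0.2  0.5 -1.1] 
 inc [ 2.05 -7.51  1.8 ] [ 0.   -0.01  0.03]
```

>>> drive_tool([
  [0.5,-1.8,0,0,0,0,-1],
  [1.0,-3.6,0,0,0,0,-1],
  [1.5,-5.4,0,0,0,0,-1],
  [1.9,-6.8,0.3,0,0,0,-1],
  [2.05,-7.5,1.0,0,0,0,-1],
  [2.05,-7.5,1.8,0,0,0,-1],
  [2.05,-7.5,1.8,0,0,0,-1],
  [2.05,-7.5,1.8,0,0,0,-1],
])

```text
clock: 17.9
tcp_pos: [0.4877, -0.3512, 0.1201]
orientation: [[-0.98, -0.198, -0.002], [-0.198, 0.98, 0.001], [0.001, 0.002, -1.0]]
force: [-0.5, 0.1, 0.4]
gripper_width: 0.085
finger_force: 0.0
```

```bash
python3 -c "
from h import *
goto(.4875,-.3537,.0685,1.766)"
```

```text
t 17.9 tcp [ 0.4877 -0.3512  0.1201] j [-0.62  0.29 -0.1   1.18  0.   -0.82] w 0.085 F [-0.5  0.1  0.4] 
 inc [ 0.03 -0.1   2.06] [ 0.01 -0.01  0.04]
```

>>> drive_tool([
  [0.03,-0.1,0.8,0,0,0,-1],
  [0.03,-0.1,1.6,0,0,0,-1],
  [0.03,-0.1,2.0,0,0,0,-1],
  [0.03,-0.1,2.06,0,0,0,-1],
  [0.03,-0.1,2.06,0,0,0,-1],
], newtons=35)

```text
clock: 18.4
tcp_pos: [0.4884, -0.3541, 0.0701]
orientation: [[-0.98, -0.199, 0.001], [-0.199, 0.98, -0.0], [-0.0, -0.0, -1.0]]
force: [0.3, 0.2, -0.1]
gripper_width: 0.0852
finger_force: 0.0
```

>>> drive_tool([
  [0,0,0,0,0,0,-0.3],
  [0,0,0,0,0,0,0.2],
  [0,0,0,0,0,0,0.5],
  [0,0,0,0,0,0,0.6],
  [0,0,0,0,0,0,0.6],
  [0,0,0,0,0,0,0.6],
], newtons=35)

```text
clock: 19.0
tcp_pos: [0.4885, -0.3546, 0.0704]
orientation: [[-0.98, -0.198, 0.002], [-0.198, 0.98, -0.001], [-0.001, -0.001, -1.0]]
force: [-0.0, 0.6, 4.6]
gripper_width: 0.0534
finger_force: 38.2
```

>>> drive_tool([
  [0,0,-0.3,0,0,0,0.6],
  [0,0,-0.8,0,0,0,0.6],
  [0,0,-1.8,0,0,0,0.6],
  [0,0,-2.9,0,0,0,0.6],
  [0,0,-3.8,0,0,0,0.6],
  [0,0,-3.8,0,0,0,0.6],
])

```text
clock: 19.6
tcp_pos: [0.4894, -0.3554, 0.1687]
orientation: [[-0.98, -0.198, 0.005], [-0.198, 0.98, -0.004], [-0.004, -0.005, -1.0]]
force: [0.7, -0.2, -0.0]
gripper_width: 0.0532
finger_force: 37.5
```

```bash
python3 -c "
from h import *
goto(.465,.3455,.165,1.65)
for n in ('scene','top'):
    c=bot.camera(n);P=cloud(c)
    print('large',*fitpiece(P,'large_case',np.array([.486,-.355,.3])))
    print(n,*fitpiece(P,'tin',np.array([.5,-.003,0]),(.004,.030)))
    if n=='scene': cv2.imwrite('pics/s4.png',cv2.resize(c['pixels'][100:260,60:320],None,fx=3,fy=3))"
```

```text
t 19.6 tcp [ 0.4894 -0.3554  0.1687] j [-0.63  0.28 -0.01  1.27 -0.   -0.83] w 0.0532 F [ 0.7 -0.2 -0. ] 
 inc [-4.59 27.67  0.04] [-0.04  0.04  1.15]
large [ 0.4872 -0.3578  0.3444] 10.74 610 301
scene [ 0.5001 -0.0035  3.3438] 8.37 151 120
large [ 0.4894 -0.3559  0.3067] 1.65 590 173
top [ 5.040e-01 -5.000e-04  4.864e-01] 3.87 174 30
```

View pics/s4.png

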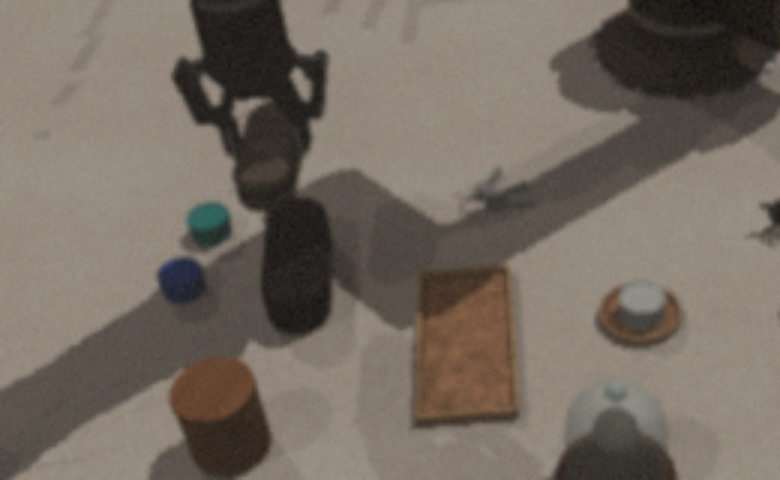

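The middle case is in the jaws at crop (268,160), the large case is still on the table, and the tin sits in the coaster at (640,305).

>>> drive_tool([
  [-0.17,1.0,0,0,0,0.1,0.6],
  [-0.45,2.7,0,0,0,0.2,0.6],
  [-0.75,4.5,0,0,0,0.3,0.6],
  [-1.05,6.3,0,0,0,0.4,0.6],
  [-1.35,8.1,0,0,0,0.5,0.6],
  [-1.65,9.9,0,0,0,0.6,0.6],
  [-1.95,11.7,0,0,0,0.7,0.6],
  [-2.25,13.5,0,0,0,0.8,0.6],
])

```text
clock: 20.5
tcp_pos: [0.475, -0.0106, 0.1629]
orientation: [[-0.993, -0.115, -0.002], [-0.115, 0.993, 0.0], [0.002, 0.0, -1.0]]
force: [1.1, 0.5, -0.5]
gripper_width: 0.0533
finger_force: 37.5
```

```bash
python3 -c "
from h import *
goto(.465,.3455,.165,1.65)"
```

```text
t 20.5 tcp [ 0.475  -0.0106  0.1629] j [-0.02  0.05 -0.3   1.23 -0.   -0.14] w 0.0533 F [ 1.1  0.5 -0.5] 
 inc [-1.24 14.2  -0.08] [ 0.   -0.02  0.34]
```

>>> drive_tool([
  [-0.15,1.8,0,0,0,0.1,0.6],
  [-0.3,3.6,0,0,0,0.2,0.6],
  [-0.5,5.4,0,0,0,0.3,0.6],
  [-0.65,7.2,0,0,0,0.34,0.6],
  [-0.8,9.0,0,0,0,0.34,0.6],
  [-0.95,10.8,0,0,0,0.34,0.6],
  [-1.1,12.5,0,0,0,0.34,0.6],
  [-1.2,13.6,0,0,0,0.34,0.6],
])

```text
clock: 21.3
tcp_pos: [0.4657, 0.3312, 0.1624]
orientation: [[-0.997, -0.082, -0.002], [-0.082, 0.997, -0.001], [0.002, -0.001, -1.0]]
force: [0.7, -1.1, 0.5]
gripper_width: 0.0534
finger_force: 37.5
```

>>> drive_tool([
  [0,0.4,0,0,0,0,0.6],
  [0,0.4,0,0,0,0,0.6],
  [0,0.4,0,0,0,0,0.6],
])

```text
clock: 21.6
tcp_pos: [0.4657, 0.3377, 0.1635]
orientation: [[-0.997, -0.079, -0.001], [-0.079, 0.997, -0.002], [0.001, -0.001, -1.0]]
force: [0.1, -0.3, -0.8]
gripper_width: 0.0534
finger_force: 37.5
```

```bash
python3 -c "
from h import *
goto(.465,.3455,.039,1.65)
c=bot.camera('scene');print(*tray(c,cloud(c),'middle_tray'));cv2.imwrite('pics/s5.png',cv2.resize(c['pixels'][100:300,300:480],None,fx=3,fy=3))"
```

```text
t 21.6 tcp [0.4657 0.3377 0.1635] j [ 0.63  0.23 -0.08  1.26 -0.    0.55] w 0.0534 F [ 0.1 -0.3 -0.8] 
 inc [-0.    0.32  4.98] [-0.01 -0.01  0.  ]
[464.3 345.2] 167.2 92.2 5.2
```

View pics/s5.png

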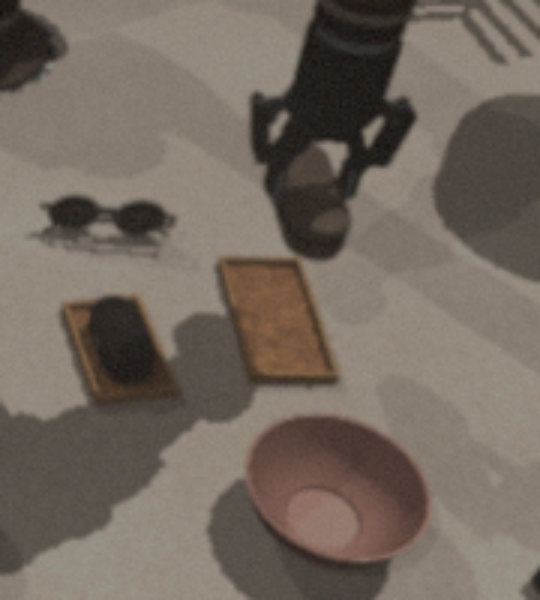

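The small case lies in its tray at crop (122,340), and the middle case hangs above its tray at (280,320). Lowering.

>>> drive_tool([
  [0,0.32,1.4,0,0,0,0.6],
  [0,0.32,2.8,0,0,0,0.6],
  [0,0.32,4.0,0,0,0,0.6],
  [0,0.32,4.7,0,0,0,0.6],
  [0,0.32,5.0,0,0,0,0.6],
  [0,0.32,5.0,0,0,0,0.6],
  [0,0.32,5.0,0,0,0,0.6],
])

```text
clock: 22.4
tcp_pos: [0.4662, 0.3467, 0.0405]
orientation: [[-0.997, -0.079, 0.001], [-0.079, 0.997, 0.001], [-0.001, 0.001, -1.0]]
force: [-0.1, 0.1, -0.2]
gripper_width: 0.0532
finger_force: 37.5
```

>>> drive_tool([
  [0,0,0.1,0,0,0,0.6],
  [0,0,0.2,0,0,0,0.6],
  [0,0,0.25,0,0,0,0.6],
  [0,0,0.25,0,0,0,0.6],
])

```text
clock: 22.8
tcp_pos: [0.4654, 0.3468, 0.033]
orientation: [[-0.997, -0.08, -0.0], [-0.08, 0.997, -0.0], [0.0, -0.0, -1.0]]
force: [-1.3, 0.0, -0.8]
gripper_width: 0.053
finger_force: 37.5
```

>>> drive_tool([
  [0,0,0.06,0,0,0,0.6],
  [0,0,0.12,0,0,0,0.6],
  [0,0,0.18,0,0,0,0.6],
  [0,0,0.2,0,0,0,0.6],
  [0,0,0.2,0,0,0,0.6],
])

```text
clock: 23.3
tcp_pos: [0.4654, 0.3468, 0.0285]
orientation: [[-0.997, -0.08, 0.0], [-0.08, 0.997, 0.0], [-0.0, 0.0, -1.0]]
force: [-1.6, -1.4, 4.1]
gripper_width: 0.0536
finger_force: 37.9
```

>>> drive_tool([
  [0,0,0,0,0,0,0],
  [0,0,0,0,0,0,-0.5],
  [0,0,0,0,0,0,-1],
  [0,0,0,0,0,0,-1],
  [0,0,-0.8,0,0,0,-1],
  [0,0,-2.4,0,0,0,-1],
  [0,0,-3.6,0,0,0,-1],
  [0,0,-4.6,0,0,0,-1],
])

```text
clock: 24.1
tcp_pos: [0.4658, 0.347, 0.1449]
orientation: [[-0.997, -0.08, 0.001], [-0.08, 0.997, 0.001], [-0.001, 0.001, -1.0]]
force: [-0.6, 1.2, 0.2]
gripper_width: 0.0855
finger_force: 0.0
```

```bash
python3 - <<'E'
from h import *
goto(.488,-.355,.15,1.875)
for n in('scene','top'):
    P=cloud(bot.camera(n))
    print(n,*fitpiece(P,'middle_case',np.array([.465,.346,.08]),(.004,.040)))
    L=P.reshape(-1,3);L=L[(np.linalg.norm(L[:,:2]-[.488,-.356],axis=1)<.12)&(L[:,2]>.035)&(L[:,2]<.055)][:,:2]
    print(cv2.minAreaRect((L*1000).astype(np.float32)))
    print('large',*fitpiece(P,'large_case',np.array([.487,-.356,.3])))
E
```

```text
t 24.1 tcp [0.4658 0.347  0.1449] j [ 0.64  0.25 -0.11  1.22  0.    0.56] w 0.0855 F [-0.6  1.2  0.2] 
 inc [  1.35 -28.06  -0.23] [ 0.01  0.01 -2.14]
scene [0.466  0.3447 0.1521] 7.06 504 353
((489.24908447265625, -354.25872802734375), (165.1874237060547, 66.1159439086914), 17.12718391418457)
large [ 0.4873 -0.3575  0.3362] 12.85 652 322
top [0.468  0.348  0.0695] 6.17 580 298
((490.3414306640625, -355.106689453125), (163.68600463867188, 65.65419006347656), 17.069272994995117)
large [ 0.4894 -0.357   0.3128] 8.79 1082 251
```

>>> drive_tool([
  [0.1,-1.6,-0.2,0,0,-0.3,-1],
  [0.2,-3.5,-0.2,0,0,-0.6,-1],
  [0.3,-5.4,-0.2,0,0,-0.9,-1],
  [0.4,-7.3,-0.2,0,0,-1.2,-1],
  [0.45,-9.2,-0.2,0,0,-1.5,-1],
  [0.5,-11.1,-0.2,0,0,-1.8,-1],
  [0.6,-13.0,-0.2,0,0,-2.0,-1],
  [0.7,-14.9,-0.2,0,0,-2.14,-1],
])

```text
clock: 25.0
tcp_pos: [0.4771, -0.0277, 0.1472]
orientation: [[-0.954, -0.3, -0.001], [-0.3, 0.954, 0.0], [0.001, 0.0, -1.0]]
force: [0.8, 0.2, -0.1]
gripper_width: 0.085
finger_force: 0.0
```

```bash
python3 -c "
from h import *
goto(.489,-.355,.15,1.876)"
```

```text
t 25.0 tcp [ 0.4771 -0.0277  0.1472] j [-0.06  0.06 -0.33  1.19  0.   -0.36] w 0.085 F [ 0.8  0.2 -0.1] 
 inc [  3.48 -12.63  -0.11] [ 0.   -0.01 -0.  ]
```

>>> drive_tool([
  [0.5,-1.8,0,0,0,0,-1],
  [1.0,-3.6,0,0,0,0,-1],
  [1.5,-5.4,0,0,0,0,-1],
  [2.0,-7.2,0,0,0,0,-1],
  [2.5,-9.0,0,0,0,0,-1],
  [3.0,-10.8,0,0,0,0,-1],
  [3.3,-12.0,0,0,0,0,-1],
  [3.45,-12.5,0,0,0,0,-1],
])

```text
clock: 25.8
tcp_pos: [0.4884, -0.3525, 0.1464]
orientation: [[-0.955, -0.297, -0.001], [-0.297, 0.955, 0.001], [0.001, 0.001, -1.0]]
force: [0.5, 0.2, -0.3]
gripper_width: 0.0853
finger_force: 0.0
```

>>> drive_tool([
  [0,0,1.2,0,0,0,-1],
  [0,0,2.0,0,0,0,-1],
  [0,0,2.0,0,0,0,-1],
])

```text
clock: 26.1
tcp_pos: [0.4871, -0.348, 0.0942]
orientation: [[-0.954, -0.3, -0.005], [-0.3, 0.954, 0.004], [0.004, 0.006, -1.0]]
force: [-1.1, 0.6, -0.4]
gripper_width: 0.0856
finger_force: 0.0
```

```bash
python3 -c "
from h import *
goto(.489,-.355,.0225,1.876)"
```

```text
t 26.1 tcp [ 0.4871 -0.348   0.0942] j [-0.62  0.31 -0.14  1.13  0.   -0.92] w 0.0856 F [-1.1  0.6 -0.4] 
 inc [ 0.   -0.31  2.87] [ 0.05 -0.04 -0.01]
```

>>> drive_tool([
  [0,0,0,0,0,0,-1],
  [0,0,0,0,0,0,-1],
  [0,0,0,0,0,0,-1],
])

```text
clock: 26.4
tcp_pos: [0.4898, -0.35, 0.0995]
orientation: [[-0.954, -0.3, 0.002], [-0.3, 0.954, -0.001], [-0.001, -0.002, -1.0]]
force: [0.1, 0.4, -0.0]
gripper_width: 0.0856
finger_force: 0.0
```

```bash
python3 -c "
from h import *
goto(.489,-.355,.0225,1.876)"
```

```text
t 26.4 tcp [ 0.4898 -0.35    0.0995] j [-0.62  0.3  -0.13  1.13  0.   -0.93] w 0.0856 F [ 0.1  0.4 -0. ] 
 inc [ 0.09 -0.18  3.08] [-0.02  0.01 -0.01]
```

>>> drive_tool([
  [0.05,-0.2,0.2,0,0,0,-1],
  [0.05,-0.2,0.6,0,0,0,-1],
  [0.05,-0.2,1.0,0,0,0,-1],
  [0.05,-0.2,1.4,0,0,0,-1],
  [0.05,-0.2,1.8,0,0,0,-1],
  [0.05,-0.2,2.2,0,0,0,-1],
  [0.05,-0.2,2.6,0,0,0,-1],
  [0.05,-0.2,2.6,0,0,0,-1],
], newtons=45)

```text
clock: 27.2
tcp_pos: [0.4884, -0.3544, 0.0311]
orientation: [[-0.954, -0.299, -0.002], [-0.299, 0.954, 0.002], [0.002, 0.002, -1.0]]
force: [0.4, -0.4, 0.0]
gripper_width: 0.0854
finger_force: 0.0
```

>>> drive_tool([
  [0,0,0.2,0,0,0,-1],
  [0,0,0.35,0,0,0,-1],
  [0,0,0.35,0,0,0,-1],
  [0,0,0.35,0,0,0,-1],
])

```text
clock: 27.6
tcp_pos: [0.4894, -0.3551, 0.0245]
orientation: [[-0.954, -0.299, 0.0], [-0.299, 0.954, -0.0], [-0.0, -0.0, -1.0]]
force: [0.8, 0.4, -1.0]
gripper_width: 0.0853
finger_force: 0.0
```

```bash
python3 -c "
from h import *
goto(.489,-.355,.0225,1.876)"
```

```text
t 27.6 tcp [ 0.4894 -0.3551  0.0245] j [-0.63  0.36 -0.23  0.98 -0.   -0.93] w 0.0853 F [ 0.8  0.4 -1. ] 
 inc [0.01 0.01 0.08] [-0.    0.   -0.01]
```

>>> drive_tool([
  [0,0,0,0,0,0,-0.5],
  [0,0,0,0,0,0,0],
  [0,0,0,0,0,0,0.3],
  [0,0,0,0,0,0,0.5],
  [0,0,0,0,0,0,0.5],
  [0,0,0,0,0,0,0.5],
], newtons=45)

```text
clock: 28.2
tcp_pos: [0.4896, -0.3552, 0.0249]
orientation: [[-0.954, -0.299, 0.001], [-0.299, 0.954, -0.0], [-0.001, -0.001, -1.0]]
force: [-1.0, 0.3, 5.6]
gripper_width: 0.0635
finger_force: 51.4
```

>>> drive_tool([
  [0,0,-0.3,0,0,0,0.5],
  [0,0,-0.8,0,0,0,0.5],
  [0,0,-1.6,0,0,0,0.5],
  [0,0,-2.4,0,0,0,0.5],
  [0,0,-2.8,0,0,0,0.5],
  [0,0,-2.8,0,0,0,0.5],
])

```text
clock: 28.8
tcp_pos: [0.4902, -0.3556, 0.0963]
orientation: [[-0.954, -0.299, 0.003], [-0.299, 0.954, -0.002], [-0.002, -0.003, -1.0]]
force: [-0.2, -0.6, -1.5]
gripper_width: 0.0633
finger_force: 50.7
```

```bash
python3 -c "
from h import *
goto(.559,-.165,.095,1.797)
for n in ('scene','top'):
    c=bot.camera(n);P=cloud(c)
    print(*tray(c,P,'large_tray'))
    if n=='scene': cv2.imwrite('pics/s6.png',cv2.resize(c['pixels'][100:260,60:320],None,fx=3,fy=3))"
```

```text
t 28.8 tcp [ 0.4902 -0.3556  0.0963] j [-0.63  0.31 -0.13  1.13 -0.   -0.93] w 0.0633 F [-0.2 -0.6 -1.5] 
 inc [-4.91  6.45  0.04] [-0.02  0.02  0.74]
[ 550.8 -168.7] 214.7 97.9 14.2
[ 562.  -164.4] 201.3 94.1 13.1
```

View pics/s6.png

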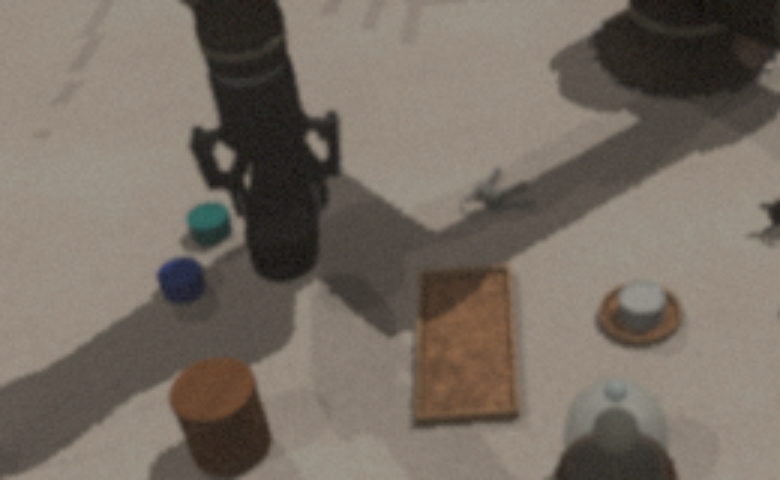

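The large case is held clear of the table at crop (283,220), and its tray is free at (465,345).

>>> drive_tool([
  [-0.6,0.8,0,0,0,0.1,0.5],
  [-1.5,2.0,0,0,0,0.3,0.5],
  [-2.5,3.3,0,0,0,0.5,0.5],
  [-3.5,4.6,0,0,0,0.7,0.5],
  [-4.4,5.8,0,0,0,0.74,0.5],
  [-4.91,6.45,0,0,0,0.74,0.5],
  [-4.91,6.45,0,0,0,0.74,0.5],
  [-4.91,6.45,0,0,0,0.74,0.5],
])

```text
clock: 29.8
tcp_pos: [0.5577, -0.1641, 0.0934]
orientation: [[-0.974, -0.226, -0.002], [-0.226, 0.974, -0.0], [0.002, 0.0, -1.0]]
force: [0.1, 0.4, -2.7]
gripper_width: 0.0634
finger_force: 50.6
```

```bash
python3 -c "
from h import *
goto(.559,-.165,.04,1.797)"
```

```text
t 29.8 tcp [ 0.5577 -0.1641  0.0934] j [-0.29  0.27 -0.19  1.11 -0.   -0.51] w 0.0634 F [ 0.1  0.4 -2.7] 
 inc [-0.04 -0.05  2.14] [ 0.   -0.02  0.01]
```

>>> drive_tool([
  [0,-0.05,0.5,0,0,0,0.5],
  [0,-0.05,1.1,0,0,0,0.5],
  [0,-0.05,1.7,0,0,0,0.5],
  [0,-0.05,2.1,0,0,0,0.5],
  [0,-0.05,2.25,0,0,0,0.5],
  [0,-0.05,2.25,0,0,0,0.5],
])

```text
clock: 30.4
tcp_pos: [0.5578, -0.1661, 0.0372]
orientation: [[-0.975, -0.224, -0.001], [-0.224, 0.975, 0.0], [0.001, 0.001, -1.0]]
force: [-0.3, 0.8, -2.4]
gripper_width: 0.063
finger_force: 50.6
```

>>> drive_tool([
  [0,0,0.06,0,0,0,0.5],
  [0,0,0.12,0,0,0,0.5],
  [0,0,0.15,0,0,0,0.5],
  [0,0,0.15,0,0,0,0.5],
])

```text
clock: 30.8
tcp_pos: [0.5585, -0.1656, 0.0345]
orientation: [[-0.974, -0.225, 0.0], [-0.225, 0.974, -0.0], [-0.0, -0.0, -1.0]]
force: [-1.1, -0.4, -1.6]
gripper_width: 0.063
finger_force: 50.6
```

Contact is expected at about z = 0.029.

>>> drive_tool([
  [0,0,0.06,0,0,0,0.5],
  [0,0,0.12,0,0,0,0.5],
  [0,0,0.18,0,0,0,0.5],
  [0,0,0.24,0,0,0,0.5],
  [0,0,0.24,0,0,0,0.5],
])

```text
clock: 31.3
tcp_pos: [0.5584, -0.1656, 0.0289]
orientation: [[-0.974, -0.225, 0.0], [-0.225, 0.974, -0.0], [-0.0, -0.0, -1.0]]
force: [-2.3, 1.8, 4.2]
gripper_width: 0.0631
finger_force: 51.1
```

>>> drive_tool([
  [0,0,0,0,0,0,0],
  [0,0,0,0,0,0,-0.5],
  [0,0,0,0,0,0,-1],
  [0,0,0,0,0,0,-1],
  [0,0,-0.5,0,0,0,-1],
  [0,0,-1.5,0,0,0,-1],
  [0,0,-3.2,0,0,0,-1],
  [0,0,-5,0,0,0,-1],
])

```text
clock: 32.1
tcp_pos: [0.5578, -0.1655, 0.1547]
orientation: [[-0.974, -0.225, -0.001], [-0.225, 0.974, 0.0], [0.001, 0.001, -1.0]]
force: [1.9, -0.7, 0.6]
gripper_width: 0.0854
finger_force: 0.0
```

>>> drive_tool([
  [1.5,0,-0.5,0,0,0,-1],
  [3,0,-1,0,0,0,-1],
  [4.5,0,-1,0,0,0,-1],
  [6,0,-1,0,0,0,-1],
  [6,0,-1,0,0,0,-1],
  [6,0,-1,0,0,0,-1],
])

```text
clock: 32.7
tcp_pos: [0.4122, -0.1997, 0.1795]
orientation: [[-0.975, -0.223, 0.002], [-0.223, 0.975, -0.001], [-0.002, -0.001, -1.0]]
force: [-0.5, -0.8, 0.2]
gripper_width: 0.0852
finger_force: 0.0
```

```bash
python3 - <<'E'
from h import *
for n in('scene','top'):
    c=bot.camera(n);P=cloud(c).reshape(-1,3)
    if n=='scene': cv2.imwrite('pics/s7.png',cv2.resize(c['pixels'][120:300,180:450],None,fx=2.9,fy=2.9))
    for o,x,y,t in(('tin',.5,-.003,.030),('small_case',.526,.188,.034),('middle_case',.465,.346,.04),('large_case',.559,-.165,.05)):
        q=P[(np.linalg.norm(P[:,:2]-[x,y],axis=1)<D[o][0]*.75)&(abs(P[:,2]-t)<.005)]
        A=np.c_[q[:,:2]-[x,y],np.ones(len(q))];k=np.linalg.lstsq(A,q[:,2],rcond=None)[0]
        r=cv2.minAreaRect((q[:,:2]*1000).astype(np.float32))
        print(n,o,len(q),np.round(r[0],1),np.round(r[1],1),round(r[2],1),'plane',k.round(3))
E
```

```text
scene tin 160 [500.2  -3. ] [45.  43.6] 5.3 plane [-0.041 -0.023  0.031]
scene small_case 385 [526.2 188.5] [94.2 47.6] 15.2 plane [-0.028  0.031  0.035]
scene middle_case 546 [467.5 345.4] [128.9  52. ] 4.3 plane [-0.017  0.024  0.041]
scene large_case 858 [ 556.5 -166.8] [165.5  63.7] 11.5 plane [-0.005 -0.009  0.052]
top tin 194 [504.2  -0.8] [43.5 43.5] 0.5 plane [ 0.012 -0.008  0.029]
top small_case 457 [527.6 189.1] [92.8 46.4] 16.6 plane [ 0.004 -0.003  0.033]
top middle_case 754 [468.1 346.4] [131.6  53.1] 2.9 plane [0.002 0.008 0.039]
top large_case 1136 [ 559.3 -165.2] [163.1  63.2] 12.6 plane [ 0.002 -0.005  0.049]
```

View pics/s7.png

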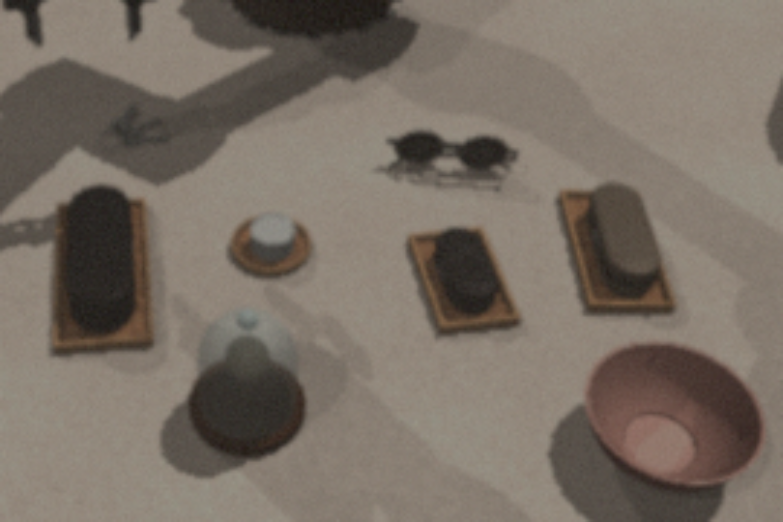

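All four pieces lie flat in their own places: the large case at crop (100,260), tin (272,235), small case (465,270) and middle case (625,235). The dome and bowl have not moved, so I'm handing in.

```bash
python3 -c "
from rig import bot
print(bot.close_job())"
```

```text
the job is handed in; nothing more can be done
None
```

The job is handed in at about 33 s of the 104 s allowed: the tin is in the coaster, all three cases lie flat in their own trays, and the dome and bowl were left standing (no verdict was returned).

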